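# Shut and bolt the desiccator cabinet

### The arm

A 6-joint arm with a two-finger parallel gripper is mounted at the origin on the work surface. World frame = base frame: x ahead of the robot, y to its left, z up, the work surface at z = 0. Lengths are in m, angles in rad, forces in N, time in s.
With the tool pointing down it reaches from about 0.3 to 0.75 m from the base axis. Payload 8.5 kg.
Tool frame: the origin (TCP) lies at the very end of the fingers, on their centre line; the grasp point (between the pads) lies 19 mm behind it (bot.grip_depth is the distance from the TCP to the grasp point, in m); z points along the fingers, y is the direction in which the jaws open and shut (so a half turn about z gives the same grasp; the last joint's range is limited). The gripper opens to 85 mm and grips with 20 to 120 N. Pads are 22 mm wide; open, the fingers measure 114 mm over their backs; the gripper's body (76 mm by 85 mm) begins 54 mm behind the grasp point. The pads swing forward as they close: fully open they stand 13 mm farther back than shut.
Start: joints at [-1.533, 0.381, 1.297, -0, 1.464, -0.215], TCP at [0.138, -0.533, 0.231] pointing down, gripper open.
Joint ranges: [-3.11, 3.11], [-0.89, 2.33], [0.22, 2.48], [-1.42, 4.56], [0.17, 2.85], [-2.88, 2.88]. Speed limits (rad/s): [2.39, 2.39, 3.14, 3.14, 3.14, 3.14].

### API

Orientations are given as a 3x3 rotation matrix whose columns are the frame's x, y, z axes.
In Python, from cell import bot, eyes, job gives the robot as it stands.
- The arm moves only by the tool step_arm, never from a script. Its argument "moves" is a list of rows, each a list of 6 numbers: the shift along the world's x, y, z in cm, then the turn, a rotation vector about the world's x, y, z in degrees. A call has 1 to 8 rows; each row is the pose to reach, as a shift and turn from the pose commanded when the call began; what a row does not reach only later rows make up. A row lasts 1/8 s, in which the tool goes at most 62.5 mm and 10.7 degrees, less where a joint would pass 70% of its speed; a pose out of reach is approached as far as the arm can. A call with a gripper value outside its range is refused whole. "fingers" is the finger opening in cm, from 0 to 8.54, set as the call begins (left out, the last holds). The fingers move at their own pace and stop on an object; the grip force is fixed at half the most. Time passes only in rows, so rows that repeat a pose let the fingers close. It gives the time, the measured TCP pose, the force and the opening at its end, in the units of the state.
- bot.get_obs(): the state, without advancing time (a new reading comes with each control period).
- eyes.get_image(name): name is "side" or "top"; returns a dict with "frame" (384x512x3 uint8, blue, green, red), "fovy" (degrees; the focal length in pixels is half the picture's height over the tangent of half this angle, whatever the lens; pixels are square), "cx", "cy" (the principal point, pixels), "R" (3x3) and "t" (3): a world point X has camera coordinates R X + t. Camera axes: x right, y down, z forward; pixel columns grow to the right and rows downward; lengths in m; the calibration is good to about 2 mm. A picture is of the moment at which its call begins. There is no depth.
- job.close_job(): hands the job in, once; it reports no verdict.
The state is a dict: "t": time; "qpos": joint angles; "joint_vel": joint speeds; "effort": joint torques, N m; "tcp_pos": TCP position; "tcp_rot": TCP orientation; "force": force on the tool from outside, world axes, zero at the start; "ft_torque": the same for the moment, N m; "gripper_width": finger opening in m.
Only numpy, scipy, OpenCV 4.12 (cv2) and the standard library are available. Lean on these libraries where they do the work, as an engineer would, in place of code of your own. Each camera call takes 0.05 s, during which the arm holds its last target.

### The job

The clear desiccator cabinet in the middle of the bench has been left open: with the fingertips, push its door fully shut without slamming it, and then slide the steel bolt on top of the cabinet all the way home into the staple on the door. Only push: do not pinch the door or the bolt's tab, and leave the bottles, glassware and scoop standing where they are. Finish clear of everything.

Things in the scene. Friction and masses are not known exactly. Their poses are not given: they have to be found in the camera images.
- cabinet: Fixed desiccator cabinet, clear plastic box with black edges: 200 mm deep (x), 300 wide (y), roof at z = 200 mm. Origin: centre of its underside; x points into it (its front, plane x = -100 mm, looks to -x, to the robot), y to its left as the robot sees it. Right of the door a fixed grey post, 14 mm thick, fills the front from y = -150 to -76 mm.
- hinge (a point): The door's vertical hinge line at roof height, fixed on the cabinet at its (-100, +150, 200) mm. Axes as the cabinet's.
- door (a joint): Door opening angle in rad: 0 fully shut (a hard stop), grows as the free edge swings out towards the robot (seen from above it turns clockwise about the hinge as it opens). It starts between 0.4 and 0.85 and stays where it is left, turned by about 0.15 N m of friction (1 N at 150 mm from the hinge).
- door_corner (a point): Top corner of the door's free edge, outer face: 220 mm from the hinge along the door, 14 mm out from the hinge plane. Axes turn with the door: -y runs from hinge to free edge, -x is the outward normal. Door 220 mm wide, 14 mm thick, from z = 6 to 200 mm; shut, its outer face is flush with the grey post. Its free and top rails are door_c0, c1 (outer side), c4, c5 (inner).
- bolt_mouth (a point): Where the bolt's rod leaves the dark steel barrel, fixed on top of the grey post at the cabinet's (-107, -78, 210) mm. The barrel is 26 mm long and 16 mm high and stands between this point and the tab.
- bolt (a joint): Travel of the bolt in m: 0 drawn back, 0.040 fully home (a hard stop); it slides along the cabinet's +y, towards the hinge side, and starts between 0 and 0.010. Friction about 1.5 N; it stays where it is left. With the door shut, the 8 mm rod passes through the staple, a steel hoop 24 mm high on the door's top edge 203 mm from the hinge.
- bolt_tab (a point): Top of the bolt's upright dark steel tab, on the face to push (it looks to the cabinet's -y). The tab, at the tail of the rod, is 30 mm across (x), 10 mm thick (y), from 3 to 39 mm above the roof. This point lies at the cabinet's (-107, -155 + travel, 239) mm. Behind the tab all is free. Its -y half is bolt_c1, its +y half bolt_c2.
- amber_bottle: Loose amber bottle, 60 mm diameter, 130 mm high, on the bench beside the cabinet's bolt end. Origin at the centre of its underside.
- white_jar: Loose white jar, 68 mm diameter, 85 mm high, on the bench in front of the hinge end, outside the door's swing. Origin at the centre of its underside.
- beaker: Loose glass beaker, 64 mm diameter, 80 mm high, on the bench in front of the bolt end, outside the door's swing. Origin at the centre of its underside.
- roof_bottle: Loose small amber bottle, 48 mm diameter, 85 mm high, on the cabinet's roof towards the back of the hinge end. Origin at the centre of its underside.
- dish: Loose shallow glass dish, 84 mm diameter, 16 mm high, on the cabinet's roof towards the back. Origin at the centre of its underside.
- scoop: Loose steel scoop, 170 mm long, lying on the bench near the robot. Origin at the centre of its underside.

How it is judged:
On the way, in this order (a step that is already met when the one before it is completed fails the run):
1. the door is pushed fully shut (value of joint door below 0.03 rad), for 0.2 s.
2. with the door shut, the bolt is slid home (value of joint door below 0.03 rad and value of joint bolt above 0.034 m), for 0.2 s.
At the end, for the whole second after the job is handed in: The door is shut to within 0.03 rad, the bolt has travelled at least 34 of its 40 mm, both at rest, and no loose thing is more than 30 mm from where it started (all of step 2 and velocity of joint door between -0.05 and 0.05 rad/s and velocity of joint bolt between -0.01 and 0.01 m/s and distance of each of amber_bottle, white_jar, beaker, roof_bottle, dish, scoop from where it was at the start of the episode below 0.03 m); the robot touches nothing.
It fails at once if the bolt is pushed out before the door is shut (value of joint bolt above 0.018 m and value of joint door above 0.06 rad).
It fails at once if the door is slammed (faster than 2.5 rad/s) (velocity of joint door below -2.5 rad/s).
It fails at once if the bolt's tab is pinched (contact force between the fingers and bolt_c1 above 6 N and contact force between the fingers and bolt_c2 above 6 N).
It fails at once if the door is pinched by its free edge or its top edge ((contact force between the fingers and door_c0 above 6 N and contact force between the fingers and door_c4 above 6 N) or (contact force between the fingers and door_c1 above 6 N and contact force between the fingers and door_c5 above 6 N)).
It fails at once if a bottle, glass or the scoop is lifted, tipped over or moved by more than 30 mm (distance of any of amber_bottle, white_jar, beaker, roof_bottle, dish, scoop from where it was at the start of the episode above 0.03 m or angle between any of amber_bottle, white_jar, beaker, roof_bottle, dish, scoop's own z axis and vertical above 0.4 rad).
It also fails if it takes over 45 s, if anything falls off the work surface, if the arm or the gripper's body presses on something with over 40 N, if the wrist force passes 120 N, or if a joint passes its speed limit or range.

## Working session

There is one attempt and no reset: what is moved stays moved. The work goes in short steps, Python scripts to look and compute and a tool call to move; the robot and the scene stay as the last step left them, time stands still between calls to the robot, and variables do not carry over. Pictures are saved under pics/ and viewed, and the job is handed in when it is done.

Besides the shell and the picture viewer there is one more tool, called after "Emit:" in YAML: its name, and indented under it one key for each argument. step_arm: Moves the arm, as the interface text tells. Its arguments: {"type":"object","properties":{"moves":{"type":"array"},"fingers":{"type":"number"}},"required":["moves"]}

```bash
ls; mkdir -p pics; python3 - <<'E'
from cell import bot, eyes, job
import cv2,numpy as np,pickle
d={}
for n in("side","top"):
    g=eyes.get_image(n);d[n]=g
    cv2.imwrite(f"pics/{n}0.png",cv2.resize(g["frame"],(800,600),interpolation=cv2.INTER_CUBIC))
    print(n,g["fovy"],g["cx"],g["cy"],np.round(g["R"],3).tolist(),np.round(g["t"],3), -g["R"].T@g["t"])
pickle.dump(d,open("im0.pkl","wb"))
o=bot.get_obs();print({k:np.round(v,3).tolist() for k,v in o.items()})
E
```

```text
pics
side 46.79753053639954 253.0241889427496 187.2433004826162 [[-0.729, -0.684, -0.004], [-0.478, 0.514, -0.712], [0.489, -0.517, -0.702]] [0.427 0.359 1.127] [-0.06855873  0.69071349  1.0483561 ]
top 49.0709102416085 251.826488462482 195.22491494870968 [[0.014, -1.0, 0.001], [-0.985, -0.014, -0.169], [0.169, 0.001, -0.986]] [0.041 0.558 1.327] [0.3247308  0.04666585 1.40190798]
{'t': 0.1, 'qpos': [-1.533, 0.381, 1.298, 0.0, 1.464, -0.215], 'joint_vel': [-0.001, -0.001, -0.001, 0.001, 0.0, 0.002], 'effort': [0.004, -44.922, -23.165, -0.0, 0.004, 0.0], 'tcp_pos': [0.138, -0.532, 0.231], 'tcp_rot': [[0.968, 0.25, -0.0], [0.25, -0.968, 0.001], [0.0, -0.001, -1.0]], 'force': [-0.289, -0.413, -0.151], 'ft_torque': [0.014, -0.023, 0.014], 'gripper_width': 0.085}
```

View pics/side0.png

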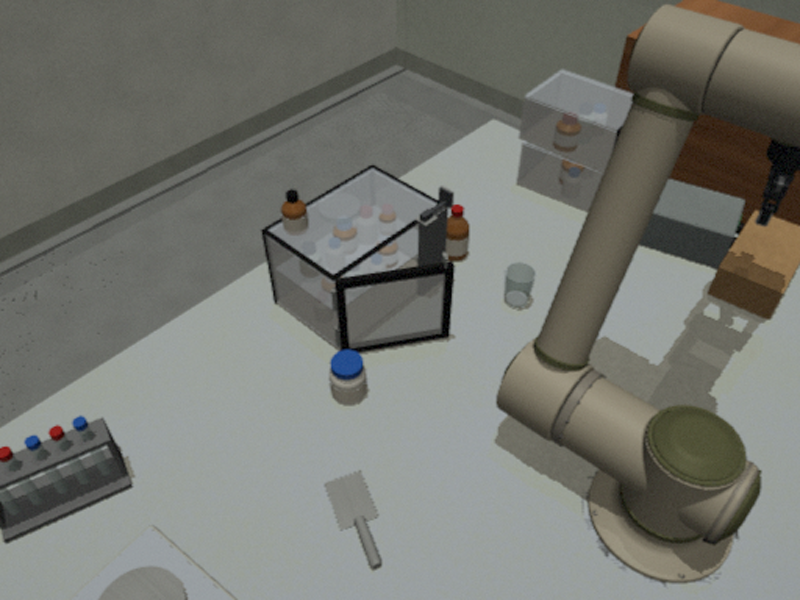

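View pics/top0.png

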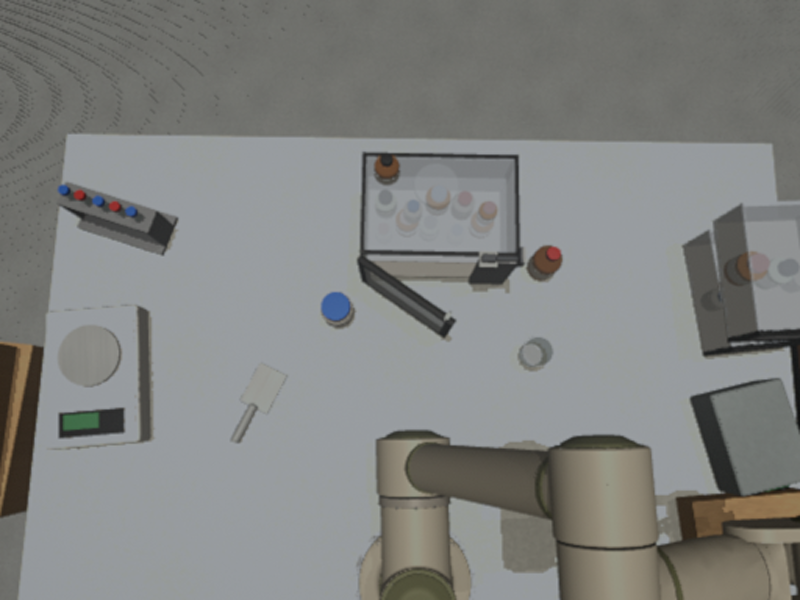

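The top view shows the cabinet roof at about (362–520, 153–255), the door swung out to about (450, 328), and the bolt near (500, 260). I'll crop in for detail.

```bash
python3 - <<'E'
import cv2,pickle
d=pickle.load(open("im0.pkl","rb"))
t=d["top"]["frame"][90:225,220:385]; cv2.imwrite("pics/topc.png",cv2.resize(t,None,fx=4.8,fy=4.4,interpolation=cv2.INTER_CUBIC))
s=d["side"]["frame"][100:235,160:320]; cv2.imwrite("pics/sidec.png",cv2.resize(s,None,fx=5,fy=4.4,interpolation=cv2.INTER_CUBIC))
E
```

```text
(no output)
```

View pics/topc.png

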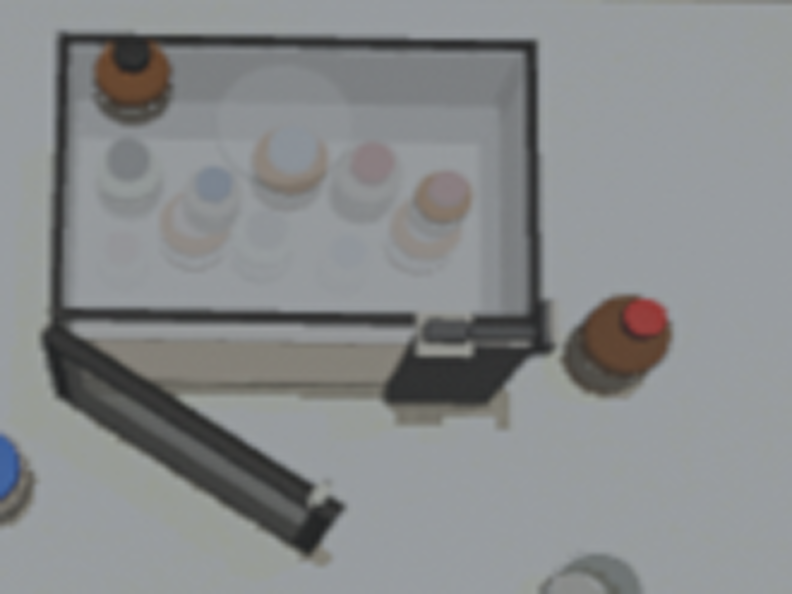

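View pics/sidec.png

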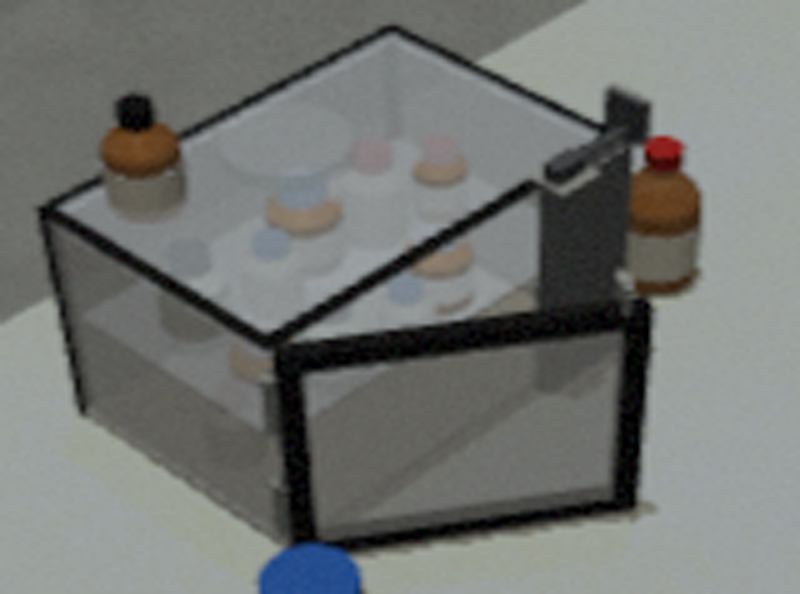

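```bash
cat > h.py <<'E'
import numpy as np,cv2,pickle
from scipy.optimize import least_squares
def proj(g,X):
    X=np.atleast_2d(X);f=g["frame"].shape[0]/2/np.tan(np.radians(g["fovy"])/2)
    c=X@np.array(g["R"]).T+g["t"]; return np.c_[f*c[:,0]/c[:,2]+g["cx"],f*c[:,1]/c[:,2]+g["cy"]]
def cab(p,L):  # L mm
    L=np.atleast_2d(L)/1000.;c,s=np.cos(p[2]),np.sin(p[2])
    return np.c_[p[0]+c*L[:,0]-s*L[:,1],p[1]+s*L[:,0]+c*L[:,1],L[:,2]]
def door(th,L): # door local mm rel hinge (x normal,-y along door) -> cabinet mm
    L=np.atleast_2d(L).astype(float); c,s=np.cos(-th),np.sin(-th)
    return np.c_[-100+c*L[:,0]-s*L[:,1],150+s*L[:,0]+c*L[:,1],200+L[:,2]]
E
cat > fit.py <<'E'
from h import *
d=pickle.load(open("im0.pkl","rb"))
T=lambda u,v:((u+.5)/4.8-.5+220,(v+.5)/4.4-.5+90)
S=lambda u,v:((u+.5)/5-.5+160,(v+.5)/4.4-.5+100)
C=[("top",(100,150,200),T(59,35)),("top",(100,-150,200),T(537,41)),("top",(-100,150,200),T(53,322)),
("side",(100,150,200),S(40,208)),("side",(100,-150,200),S(393,26)),("side",(-100,150,200),S(275,345)),("side",(100,150,0),S(80,412)),("side",(-100,150,0),S(285,545))]
D=[("top",(0,-220,0),T(343,508)),("side",(-14,-220,0),S(648,303)),("side",(-14,-220,-194),S(635,508))]
def res(p):
    r=[proj(d[n],cab(p,L))[0]-q for n,L,q in C]+[proj(d[n],cab(p,door(p[3],L)))[0]-q for n,L,q in D]
    return np.ravel(r)
o=least_squares(res,[.7,0,0,.6],loss="soft_l1");p=o.x;print(np.round(p,4));print(np.round(res(p).reshape(-1,2),1).tolist())
np.save("p.npy",p)
W=lambda L:np.round(cab(p,L)[0],4)
print("hinge",W((-100,150,200)),"corner",np.round(cab(p,door(p[3],(-14,-220,0)))[0],4),"tab0",W((-107,-155,239)))
for n in d:
    f=cv2.resize(d[n]["frame"],None,fx=4,fy=4,interpolation=cv2.INTER_CUBIC)
    def ln(a,b,col):
        q=proj(d[n],np.vstack([a,b]))*4+1.5;cv2.line(f,tuple(int(v) for v in q[0]),tuple(int(v) for v in q[1]),col,1)
    for z in(0,200):
        k=[(100,150,z),(100,-150,z),(-100,-150,z),(-100,150,z)]
        for i in range(4): ln(cab(p,k[i]),cab(p,k[(i+1)%4]),(0,0,255))
    for z in(-194,0):
        k=[(0,0,z),(0,-220,z),(-14,-220,z),(-14,0,z)]
        for i in range(4): ln(cab(p,door(p[3],k[i])),cab(p,door(p[3],k[(i+1)%4])),(0,255,0))
    for tr,col in((0,(255,0,0)),(10,(255,255,0))):
        ln(cab(p,(-122,-155+tr,239)),cab(p,(-92,-155+tr,239)),col);ln(cab(p,(-92,-155+tr,239)),cab(p,(-92,-155+tr,203)),col)
    f=f[370:920,860:1560] if n=="top" else f[390:940,640:1300]
    cv2.imwrite(f"pics/ov_{n}.png",f)
E
python3 fit.py
```

```text
[ 0.7295 -0.0364 -0.0047  0.596 ]
[[-0.1, -0.2], [-0.3, 0.3], [-0.7, -1.1], [0.0, -0.3], [-0.2, -0.5], [-1.6, -0.2], [0.4, 0.1], [0.7, 1.2], [0.7, -0.6], [1.3, 1.0], [0.5, 0.0]]
hinge [0.6302 0.114  0.2   ] corner [ 0.4943 -0.0595  0.2   ] tab0 [ 0.6217 -0.1909  0.239 ]
```

View pics/ov_top.png

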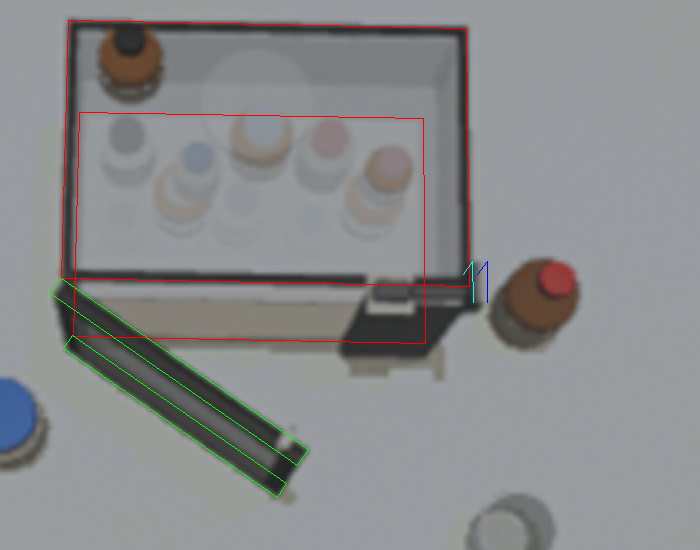

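View pics/ov_side.png

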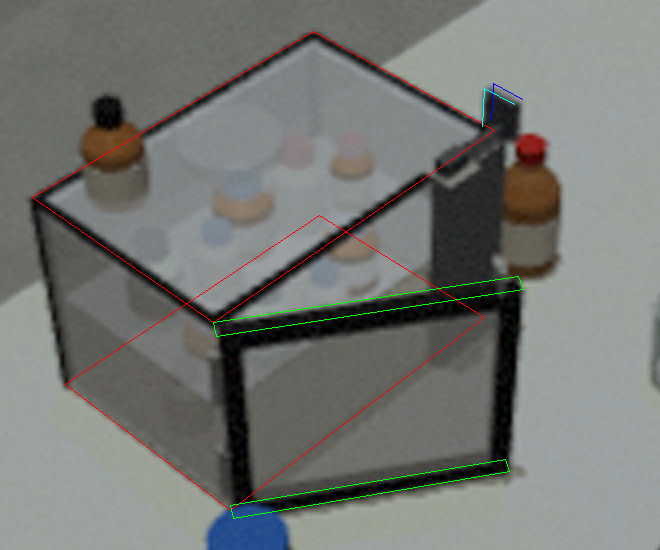

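The overlay agrees to a few mm: yaw is about 0, hinge about (0.630, 0.114), door about 0.60 rad. The tab face is near y = -0.188. I'll move to in front of the door with the fingers shut and the tool squared up.

Emit:
step_arm:
  moves:
    - [3, 5, 3, 0, 0, -3]
    - [6, 10, 4, 0, 0, -6]
    - [10, 15, 4, 0, 0, -10]
    - [13, 20, 4, 0, 0, -14.5]
    - [16, 25, 4, 0, 0, -14.5]
    - [19, 30, 4, 0, 0, -14.5]
    - [22, 35, 4, 0, 0, -14.5]
    - [24, 40, 4, 0, 0, -14.5]
  fingers: 0

```text
t: 1.1
tcp_pos: [0.3782, -0.1307, 0.2712]
tcp_rot: [[1.0, -0.0, -0.0], [-0.0, -1.0, 0.0], [-0.0, -0.0, -1.0]]
force: [0.6, -0.4, -0.0]
gripper_width: 0.0001
```

Emit:
step_arm:
  moves:
    - [2, 5, 0, 0, 0, 0]
    - [4, 9, 0, 0, 0, 0]
    - [6, 13.2, -3, 0, 0, 0]
    - [6, 13.2, -7, 0, 0, 0]
    - [6, 13.2, -10, 0, 0, 0]
    - [6, 13.2, -10, 0, 0, 0]

```text
t: 1.85
tcp_pos: [0.4365, -0.0001, 0.1699]
tcp_rot: [[1.0, -0.0, -0.005], [-0.0, -1.0, 0.001], [-0.005, -0.001, -1.0]]
force: [0.4, -0.9, 0.8]
gripper_width: 0.0002
```

Emit:
step_arm:
  moves:
    - [2, 0, 0, 0, 0, 0]
    - [4, 0, 0, 0, 0, 0]
    - [5.5, -0.5, 0, 0, 0, 0]
    - [6.5, -0.8, 0, 0, 0, 0]
    - [7.5, -1.2, 0, 0, 0, 0]
    - [8.5, -1.6, 0, 0, 0, 0]
    - [9.5, -2, 0, 0, 0, 0]
    - [10.5, -2.4, 0, 0, 0, 0]

```text
t: 2.85
tcp_pos: [0.5431, -0.0249, 0.1713]
tcp_rot: [[1.0, -0.0, -0.0], [-0.0, -1.0, -0.0], [-0.0, 0.0, -1.0]]
force: [-0.9, -0.8, -0.4]
gripper_width: -0.0
```

```bash
python3 - <<'E'
from cell import eyes
import cv2
for n in("top","side"):
    f=eyes.get_image(n)["frame"][60:260,150:400]; cv2.imwrite(f"pics/{n}1.png",cv2.resize(f,None,fx=3,fy=3))
E
```

```text
(no output)
```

View pics/side1.png

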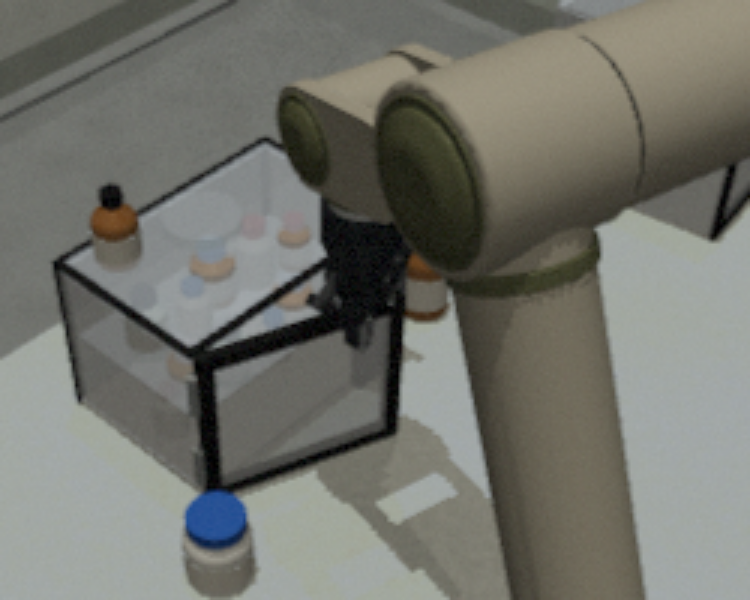

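View pics/top1.png

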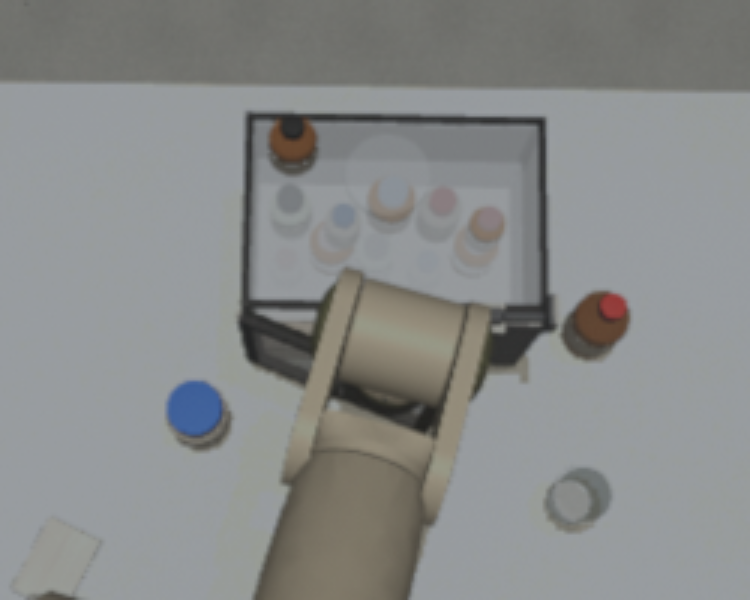

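The fingers (side, ~(358, 330)) are on the door's outer face, and it is closing. Continuing.

Emit:
step_arm:
  moves:
    - [0.9, -0.4, 0, 0, 0, 0]
    - [1.8, -0.8, 0, 0, 0, 0]
    - [2.7, -1.2, 0, 0, 0, 0]
    - [3.5, -1.6, 0, 0, 0, 0]
    - [4.2, -2, 0, 0, 0, 0]
    - [4.8, -2.3, 0, 0, 0, 0]
    - [5.3, -2.5, 0, 0, 0, 0]
    - [5.7, -2.5, 0, 0, 0, 0]

```text
t: 3.95
tcp_pos: [0.5999, -0.0493, 0.1714]
tcp_rot: [[1.0, 0.0, 0.0], [0.0, -1.0, 0.0], [0.0, -0.0, -1.0]]
force: [-0.7, 0.4, -0.3]
gripper_width: -0.0002
```

Emit:
step_arm:
  moves:
    - [0.2, 0, 0, 0, 0, 0]
    - [0.4, 0, 0, 0, 0, 0]
    - [0.6, 0, 0, 0, 0, 0]
    - [0.6, 0, 0, 0, 0, 0]

```text
t: 4.45
tcp_pos: [0.6031, -0.0498, 0.1713]
tcp_rot: [[1.0, -0.001, -0.006], [-0.001, -1.0, -0.0], [-0.006, 0.0, -1.0]]
force: [-14.7, -1.2, 5.2]
gripper_width: 0.0003
```

A firm 15 N stop at x = 0.603 is where the shut door should be. I'll press slightly more, then back off and look.

Emit:
step_arm:
  moves:
    - [0.2, 0, 0, 0, 0, 0]
    - [0.2, 0, 0, 0, 0, 0]
    - [0.2, 0, 0, 0, 0, 0]

```text
t: 4.82
tcp_pos: [0.6031, -0.0498, 0.1714]
tcp_rot: [[1.0, -0.001, -0.011], [-0.001, -1.0, -0.0], [-0.011, 0.0, -1.0]]
force: [-25.0, -1.9, 10.3]
gripper_width: -0.0004
```

Emit:
step_arm:
  moves:
    - [-1, 0, 0, 0, 0, 0]
    - [-4, 0, 0, 0, 0, 0]
    - [-8, 0, 0, 0, 0, 0]
    - [-12, -4, 4, 0, 0, 0]
    - [-12, -8, 9, 0, 0, 0]
    - [-12, -13, 14, 0, 0, 0]
    - [-12, -18, 14, 0, 0, 0]
    - [-12, -23, 14, 0, 0, 0]

```text
t: 5.82
tcp_pos: [0.4875, -0.2819, 0.3127]
tcp_rot: [[1.0, -0.001, 0.003], [-0.001, -1.0, -0.002], [0.003, 0.002, -1.0]]
force: [0.3, 0.6, -0.6]
gripper_width: -0.0
```

```bash
python3 - <<'E'
from cell import eyes
import cv2,pickle
d={n:eyes.get_image(n) for n in("top","side")};pickle.dump(d,open("im1.pkl","wb"))
for n in d:
    f=d[n]["frame"]; f=f[90:225,220:385] if n=="top" else f[100:235,160:320]
    cv2.imwrite(f"pics/{n}2.png",cv2.resize(f,None,fx=4.8,fy=4.4,interpolation=cv2.INTER_CUBIC))
E
```

```text
(no output)
```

View pics/side2.png

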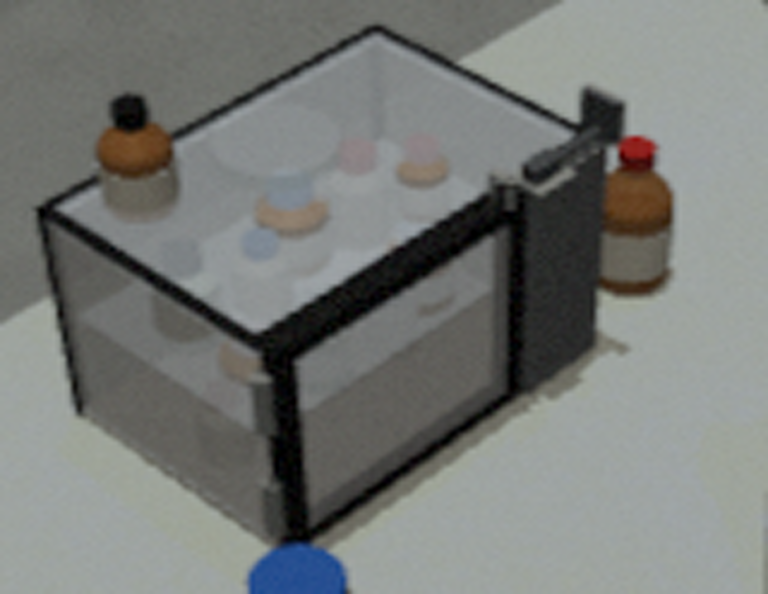

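View pics/top2.png

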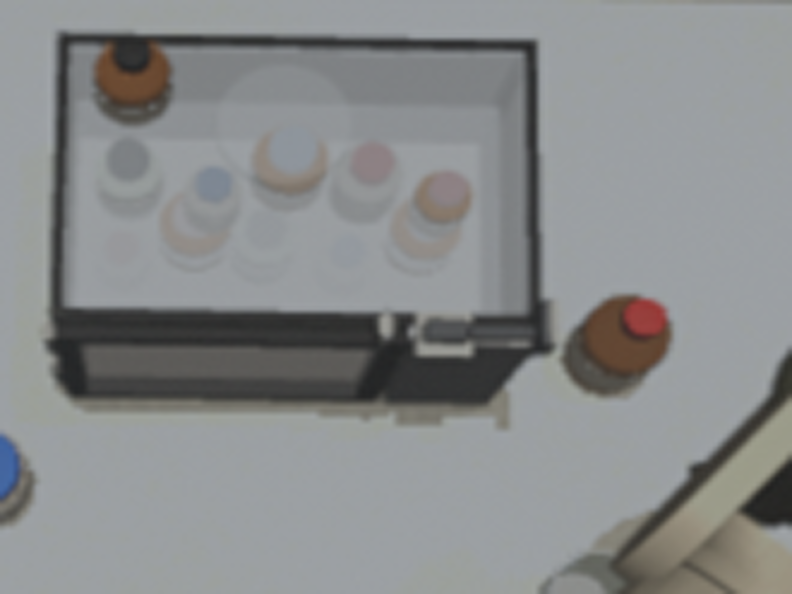

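The door is shut and flush with the post, with the staple in line with the rod (top crop ~(387, 325)). Next I go behind the tab, above the amber bottle.

Emit:
step_arm:
  moves:
    - [4, 1, 0, 0, 0, 0]
    - [9, 2, 0, 0, 0, 0]
    - [13.4, 3, 0, 0, 0, 0]
    - [13.4, 3, -3, 0, 0, 0]
    - [13.4, 3, -7, 0, 0, 0]
    - [13.4, 3, -9.9, 0, 0, 0]
    - [13.4, 3, -9.9, 0, 0, 0]

```text
t: 6.8
tcp_pos: [0.621, -0.2487, 0.2104]
tcp_rot: [[1.0, 0.0, -0.004], [0.0, -1.0, 0.002], [-0.004, -0.002, -1.0]]
force: [0.7, -0.5, 0.6]
gripper_width: 0.0
```

```bash
python3 - <<'E'
from cell import eyes,bot
import cv2
for n in("side","top"):
    f=eyes.get_image(n)["frame"]; f=f[90:225,220:385] if n=="top" else f[80:215,180:340]
    cv2.imwrite(f"pics/{n}3.png",cv2.resize(f,None,fx=4.8,fy=4.4,interpolation=cv2.INTER_CUBIC))
print(bot.get_obs()["tcp_pos"],bot.get_obs()["force"])
E
```

```text
[ 0.62200267 -0.24946108  0.21374883] [-0.44848217 -0.39432381  1.19596674]
```

View pics/side3.png

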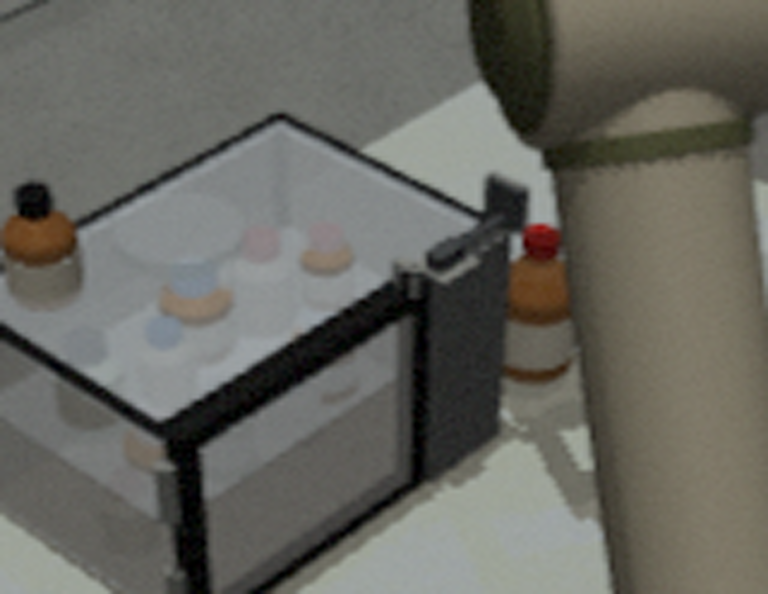

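The tab (~(507, 203)) is untouched and the fingers are hidden behind the arm, clear of the bottle. Pushing +y.

Emit:
step_arm:
  moves:
    - [0, 1.5, 0, 0, 0, 0]
    - [0, 3, 0, 0, 0, 0]
    - [0, 4, 0, 0, 0, 0]
    - [0, 4.8, 0, 0, 0, 0]
    - [0, 5.6, 0, 0, 0, 0]
    - [0, 6.4, 0, 0, 0, 0]
    - [0, 7.1, 0, 0, 0, 0]
    - [0, 7.8, 0, 0, 0, 0]

```text
t: 7.9
tcp_pos: [0.6216, -0.1712, 0.2124]
tcp_rot: [[1.0, -0.0, 0.0], [-0.0, -1.0, -0.0], [0.0, 0.0, -1.0]]
force: [0.3, -1.8, 0.4]
gripper_width: -0.0002
```

Emit:
step_arm:
  moves:
    - [0, 0.3, 0, 0, 0, 0]
    - [0, 0.6, 0, 0, 0, 0]
    - [0, 0.8, 0, 0, 0, 0]
    - [0, 0.8, 0, 0, 0, 0]

```text
t: 8.4
tcp_pos: [0.6214, -0.1633, 0.2122]
tcp_rot: [[1.0, -0.0, -0.0], [-0.0, -1.0, 0.0], [-0.0, -0.0, -1.0]]
force: [-0.3, -1.2, -0.5]
gripper_width: 0.0002
```

Still only friction force, so no stop yet. Continuing.

Emit:
step_arm:
  moves:
    - [0, 0.2, 0, 0, 0, 0]
    - [0, 0.4, 0, 0, 0, 0]
    - [0, 0.6, 0, 0, 0, 0]
    - [0, 0.6, 0, 0, 0, 0]

```text
t: 8.9
tcp_pos: [0.6214, -0.1628, 0.2123]
tcp_rot: [[1.0, -0.004, 0.0], [-0.004, -1.0, -0.009], [0.001, 0.009, -1.0]]
force: [0.4, -22.5, -1.7]
gripper_width: 0.0003
```

A 22 N hard stop at y = -0.163 means the bolt is home. Backing off and checking.

Emit:
step_arm:
  moves:
    - [0, -1, 0, 0, 0, 0]
    - [0, -4, 0, 0, 0, 0]
    - [0, -8, 0, 0, 0, 0]
    - [0, -8, 5, 0, 0, 0]
    - [0, -8, 10, 0, 0, 0]
    - [-5, -8, 10, 0, 0, 0]
    - [-10, -11, 10, 0, 0, 0]
    - [-15, -15, 10, 0, 0, 0]

```text
t: 9.9
tcp_pos: [0.4713, -0.3061, 0.3124]
tcp_rot: [[1.0, 0.002, 0.0], [0.002, -1.0, 0.001], [0.0, -0.001, -1.0]]
force: [0.6, -0.9, -0.0]
gripper_width: 0.0002
```

Emit:
step_arm:
  moves:
    - [-5, -5, 0, 0, 0, 0]
    - [-8, -10, 0, 0, 0, 0]
    - [-10, -14, 0, 0, 0, 0]
    - [-10, -14, 0, 0, 0, 0]
    - [-10, -14, 0, 0, 0, 0]

```text
t: 10.52
tcp_pos: [0.3729, -0.446, 0.3122]
tcp_rot: [[1.0, -0.0, 0.0], [-0.0, -1.0, 0.001], [0.0, -0.001, -1.0]]
force: [0.5, 0.3, 0.5]
gripper_width: 0.0001
```

```bash
python3 - <<'E'
from cell import eyes,bot
from h import *
d0=pickle.load(open("im0.pkl","rb"));p=np.load("p.npy")
for n in("side","top"):
    g=eyes.get_image(n);F=g["frame"]; f=F[90:225,220:385] if n=="top" else F[100:235,160:320]
    cv2.imwrite(f"pics/{n}4.png",cv2.resize(f,None,fx=4.8,fy=4.4,interpolation=cv2.INTER_CUBIC))
    cv2.imwrite(f"pics/{n}4full.png",np.hstack([cv2.resize(F,(400,300)),cv2.resize(d0[n]["frame"],(400,300))]))
    for t in (34,40):print(n,t,proj(g,cab(p,[(-122,-155+t,239),(-92,-155+t,239)])).round(1).tolist())
print(bot.get_obs()["tcp_pos"],bot.get_obs()["force"])
E
```

```text
side 34 [[283.1, 126.8], [275.6, 122.7]]
side 40 [[281.8, 127.7], [274.3, 123.6]]
top 34 [[324.6, 167.6], [324.4, 157.4]]
top 40 [[322.4, 167.6], [322.3, 157.3]]
[ 0.37344547 -0.44550008  0.31248793] [0.03576924 0.22862388 0.13305943]
```

View pics/side4.png

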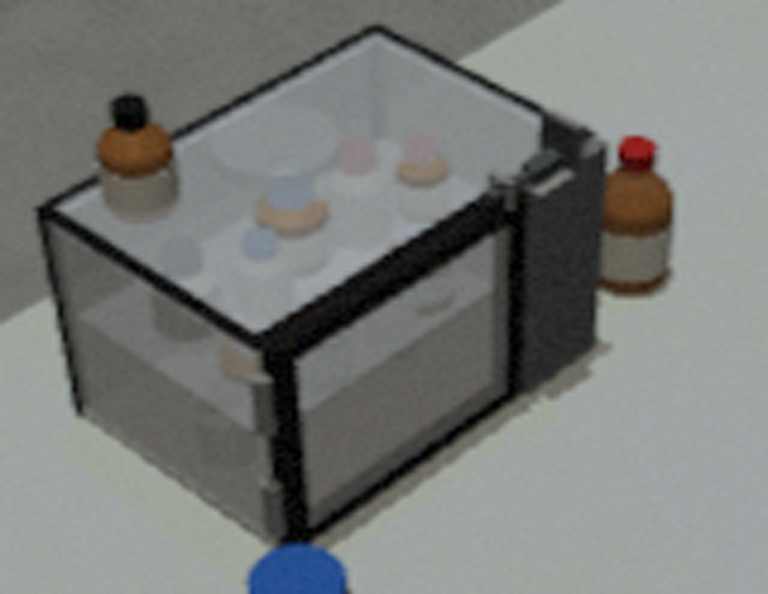

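View pics/top4.png

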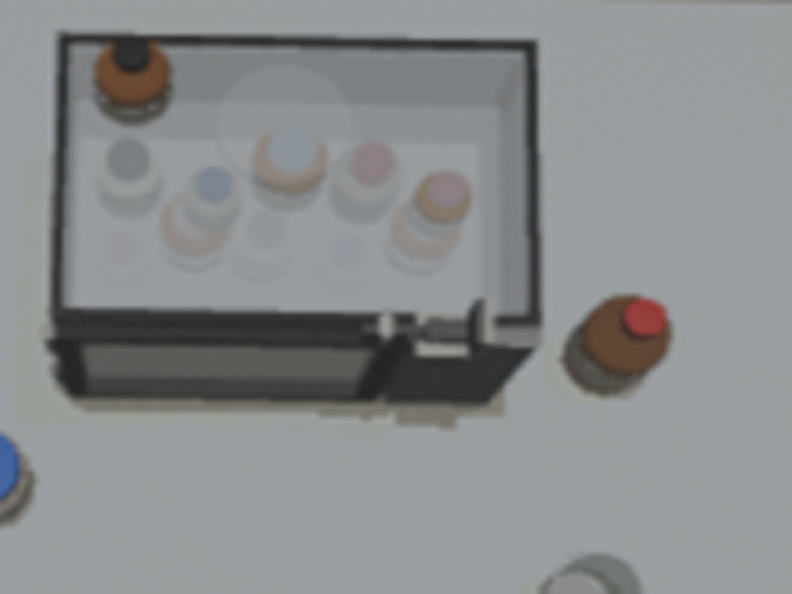

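View pics/top4full.png

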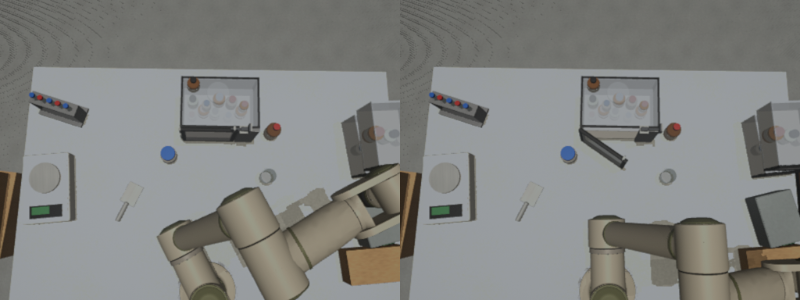

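```bash
python3 -c "
from cell import job
print(job.close_job())"
```

```text
the job is handed in; nothing more can be done
None
```

The door is shut and the bolt is home, and the job is handed in. The robot's clock stood at about 10.5 s when I handed it in.

- **Door:** I pushed its outer face with the closed fingers until it met a firm stop at 25 N. The pictures show it flush with the grey post.
- **Bolt:** I pushed the tab along +y to a hard stop at about 22 N. The finger position there put the tab about 3 mm beyond where I predicted its home position, within the error of my camera fit. The top view gives about 39 mm of travel, with the rod through the staple.
- **Loose things:** The bottles, jar, beaker, dish and scoop look unmoved compared with the first pictures. I judged this by eye and did not measure it.
- **Arm:** It finished clear of everything, with the wrist force near zero.
- **Disagreement:** The side view reads the tab only roughly, about 2 px off the prediction. I relied on the hard stop and the top view instead.

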